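Shut off the water bath at the bench valve box

ROBOT

A 7-joint arm with a two-finger parallel gripper is mounted at the origin on the work surface. World frame = base frame: x ahead of the robot, y to its left, z up, the work surface at z = 0. Lengths are in m, angles in rad, forces in N, time in s.
With the tool pointing down it reaches from about 0.4 to 0.85 m from the base axis. Payload 10.4 kg.
Tool frame: the origin (TCP) lies between the finger pads; the fingertips stand 11 mm ahead of it and the grasp point (between the pads) lies 8 mm behind it (tip_reach is the distance from the TCP to the fingertips, in m); z points along the fingers, y is the line along which they close (so a half turn about z gives the same grasp; the last joint's range is limited). The gripper opens to 85 mm and grips with 20 to 120 N. Pads are 22 mm wide; open, the fingers measure 114 mm over their backs; the gripper's body (76 mm by 85 mm) begins 54 mm behind the grasp point. The pads swing forward as they close: fully open they stand 13 mm farther back than shut.
Start: joints at [-1.222, 0.332, -0.065, 1.46, 0.022, 1.35, -0.088], TCP at [0.227, 0.582, 0.242] pointing down, gripper open.
Joint ranges: [-2.6, 2.6], [-0.5, 2.12], [-1.47, 1.34], [0.16, 2.42], [-1.27, 4.41], [0.06, 2.06], [-2.6, 2.6]. Speed limits (rad/s): [2.22, 2.22, 2.79, 2.79, 3.14, 3.14, 3.14].

INTERFACE

Orientations are given as a unit quaternion [x, y, z, w].
In Python, from workcell import * gives the robot as it stands.
- The arm moves only by the shell command python3 -m inch 'ROWS' [OPENING] [FORCE]. ROWS is JSON, a list of rows, each an object with "slide": the shift along the world's x, y, z in m, a list of three; "yaw": the turn about the world's z in rad. A call has 1 to 20 rows; each row is the pose to reach, as a shift and turn from the pose commanded when the call began; what a row does not reach only later rows make up. A row lasts 1/12 s, in which the tool goes at most 41.7 mm and 7.16 degrees, less where a joint would pass 70% of its speed; a pose out of reach is approached as far as the arm can. A call with a gripper value outside its range is refused whole. OPENING is the closure in counts, from 0 (fully open) to 255 (shut), set as the call begins (- or left out, the last holds). The fingers move at their own pace and stop on an object; FORCE is the grip in N (left out, the last holds). Time passes only in rows, so rows that repeat a pose let the fingers close. It gives the time, the measured TCP pose, the force, the opening and the grip force at its end, in the units of the state.
- get_obs(): the state, without advancing time (a new reading comes with each control period).
- camera(name): name is "side" or "top"; returns a dict with "frame" (480x640x3 uint8, red, green, blue), "fx", "fy", "cx", "cy" (pixels), "extrinsics" (4x4, takes a point from world to camera coordinates). Camera axes: x right, y down, z forward; pixel columns grow to the right and rows downward; lengths in m; the calibration is good to about 2 mm. A picture is of the moment at which its call begins. There is no depth.
- hand_in(): hands the job in; it is judged then, once.
The state is a dict: "clock": time; "joint_pos": joint angles; "joint_velocities": joint speeds; "tau": joint torques, N m; "position": TCP position; "ee_rot": TCP orientation; "ft_force": force on the tool from outside, world axes, zero at the start; "torque": the same for the moment, N m; "grip_width": opening from 0.0 (shut) to 1.0 (fully open); "grasp_force": force on a finger pad.
Only numpy, scipy, OpenCV 4.12 (cv2) and the standard library are available. Lean on these libraries where they do the work, as an engineer would, in place of code of your own. Each camera call takes 0.05 s, during which the arm holds its last target. There are 200 camera calls.

TASK

Push the white cover of the valve box on the lab bench along its guides, all the way aside until it stops, without lifting it; then push the red valve handle that it hid a quarter turn clockwise, until it is fully shut. Nothing needs to be gripped: leave the blue handle as it is and do not move or pick up the things standing around the box, and leave the cover open.

Things in the scene. Friction and masses are not known exactly. Their poses are not given: they have to be found in the camera images.
- box: Grey box fixed on the bench, 206 (x) x 580 (y) x 78 mm high; origin: centre of its underside, z up, yaw within 0.3 rad of the world's. Rails along y (tops 66 high, |x| 75 to 95) carry the cover; lips outside them (|x| 95 to 103, 78 high) guide it. At y 15 to 280 a closed deck, 64 high, over which the cover slides. The +y end wall (inner face y 280, 78 high) is the cover's stop.
- bay (a point): Centre of the floor (8 mm above the bench) of the box's open-topped bay, hidden by the cover at the start. Inside, the bay spans 150 mm in the box's x and 295 mm in its y (box y -280 to 15); it holds the red and the blue valve. Its -y end wall is 62 mm high.
- cover: Loose white plate, 186 (x) x 285 (y) x 8 mm, 0.3 to 0.6 kg, flat on the rails (underside 66 above the bench), 2 mm free to each lip. Origin: centre of its underside, axes as the box's. Starts at box y -135 to -115, hiding both valves; slides to the box's +y against friction (2 to 7 N) until its origin is at box y 137, where it meets the stop.
- ridge (a point): Middle of the top of the blue ridge that stands on the cover's centre, to push against: 80 (x) x 16 (y) mm, 23 mm high above the plate, top 31 above the cover's underside (97 above the bench).
- red_valve: Valve with the red handle, at box x 30, y -215 or -100 (the blue valve has the other place). Origin: on the handle's vertical turning axis, at bench height; axes as the box's. Handle: level bar 16 mm wide, 40 to 54 above the bench, 75 long from the axis, white band near its tip. Under it a pipe along x, up to 32 high, and a brass body within 22 of the axis, up to 40 high.
- red_handle (a joint): Angle of the red handle, rad: 0 = fully open, pointing along the box's -x (in line with the pipe); grows clockwise seen from above; 1.571 = fully shut against the stop, pointing along the box's +y (across the pipe). Starts at 0.05 to 0.3. Stays where it is left; turning takes about 0.12 N m.
- red_tip (a point): Middle of the end of the red handle, 75 mm from its turning axis, 47 mm above the bench.
- blue_handle (a joint): Angle of the blue handle, as for the red; starts at 0 to 0.15 and must be left there.
- blue_tip (a point): Middle of the end of the blue handle (the same shape as the red, without band), 75 mm from its turning axis, 47 mm above the bench.
- foam_rack: Loose aqua foam tube rack with coloured caps, 75 x 75 x 46 mm high, on the bench on the robot's side of the box; origin at the centre of its underside.
- wash_bottle: Loose white bottle with a red cap, 60 mm diameter, 150 mm high, standing beyond the box; origin at the centre of its underside.
- beaker: Loose empty glass, 70 mm diameter, 90 mm high, standing beyond the box's -y end; origin at the centre of its underside.

How it is judged:
On the way, in this order (a step that is already met when the one before it is completed fails the run):
1. the cover is slid aside, within 15 mm of its stop, flat on the rails (y of cover in the frame of box above 0.122 m and angle between cover's own z axis and vertical below 0.05 rad), for 0.2 s.
2. the red handle is pushed shut (value of joint red_handle above 1.48 rad), for 0.2 s.
At the end, for the whole second after the job is handed in: The red handle is shut to within 5 degrees of its stop (above 1.48 rad), the cover lies at rest flat on its rails within 15 mm of its open stop, the blue handle's tip is within 15 mm and the rack, bottle and glass are within 20 mm of where they started (all of step 1 and value of joint red_handle above 1.48 rad and z of cover in the frame of box below 0.07 m and linear speed of cover below 0.01 m/s and distance of blue_tip from where it was at the start of the episode below 0.015 m and distance of each of foam_rack, wash_bottle, beaker from where it was at the start of the episode below 0.02 m); the robot touches nothing.
It fails at once if the cover is lifted or tipped off its rails (z of cover in the frame of box above 0.076 m or angle between cover's own z axis and vertical above 0.12 rad).
It fails at once if the blue handle is moved (tip by more than 15 mm) (distance of blue_tip from where it was at the start of the episode above 0.015 m).
It fails at once if the foam rack, bottle or glass is moved more than 20 mm, lifted or knocked over (distance of any of foam_rack, wash_bottle, beaker from where it was at the start of the episode above 0.02 m or angle between any of wash_bottle, beaker's own z axis and vertical above 0.5 rad).
It also fails if it takes over 51 s, if anything falls off the work surface, if the arm or the gripper's body presses on something with over 40 N, if the wrist force passes 120 N, or if a joint passes its speed limit or range.

## Working session

There is one attempt and no reset: what is moved stays moved. The work goes in short steps, Python scripts to look and compute and a shell command to move; the robot and the scene stay as the last step left them, time stands still between calls to the robot, and variables do not carry over. Pictures are saved under pics/ and viewed, at most 10 in all, crops included, and the job is handed in when it is done.

```bash
mkdir -p pics
python3 - <<'E'
from workcell import *
import cv2
o=get_obs(); print(o)
for n in("top","side"):
    c=camera(n); cv2.imwrite(f"pics/{n}0.png",c["frame"][:,:,::-1]); print(n,c["fx"],c["fy"],c["cx"],c["cy"],c["extrinsics"])
E
```

```text
{'clock': 0.0, 'joint_pos': array([-1.22157884,  0.33285918, -0.06465055,  1.46094713,  0.02160799,
        1.34989308, -0.08852336]), 'joint_velocities': array([-4.38477743e-05,  8.00894979e-04, -7.81851387e-04,  4.57471256e-04,
        1.11567086e-03,  6.68886766e-04, -7.84840618e-04]), 'tau': array([ 8.31738653e-04, -6.25455379e+01,  4.98559582e-02, -3.91595578e+01,
        1.63378625e-02,  1.02359679e-02, -4.45629189e-05]), 'position': array([0.22697208, 0.58194492, 0.24152095]), 'ee_rot': array([ 1.84862866e-01,  9.82764073e-01, -7.00484646e-04, -8.60660449e-05]), 'ft_force': array([-0.06002825,  0.20594927,  0.26705679]), 'torque': array([-0.02808735,  0.00427603, -0.00737006]), 'grasp_force': 0.0, 'grip_width': 0.9987117813015329}
top 522.586825367028 522.586825367028 309.7284166000724 236.71601480943667 [[-0.14256075 -0.98978538 -0.00115099  0.04742056]
 [-0.97005362  0.1399496  -0.19851974  0.53970582]
 [ 0.19665302 -0.0271846  -0.98009621  0.91181997]
 [ 0.          0.          0.          1.        ]]
side 478.4400068789005 478.4400068789005 319.52087840537484 231.1633832167426 [[ 0.90638903 -0.42236088 -0.00837903 -0.48409847]
 [-0.24997339 -0.52024397 -0.81661467  0.21234216]
 [ 0.34054695  0.74226511 -0.57712241  0.96889597]
 [ 0.          0.          0.          1.        ]]
```

View pics/top0.png

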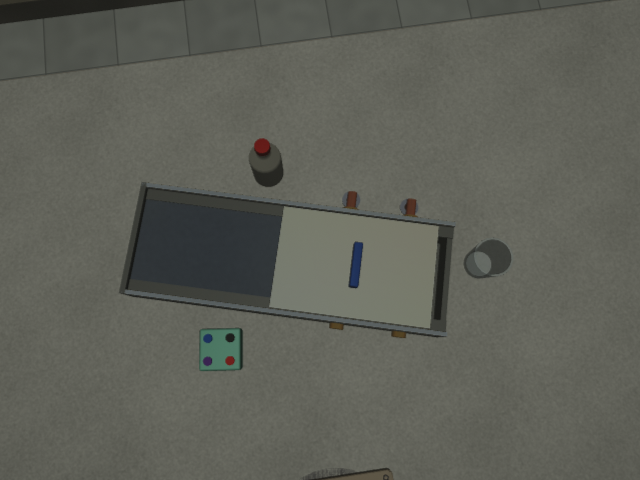

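View pics/side0.png

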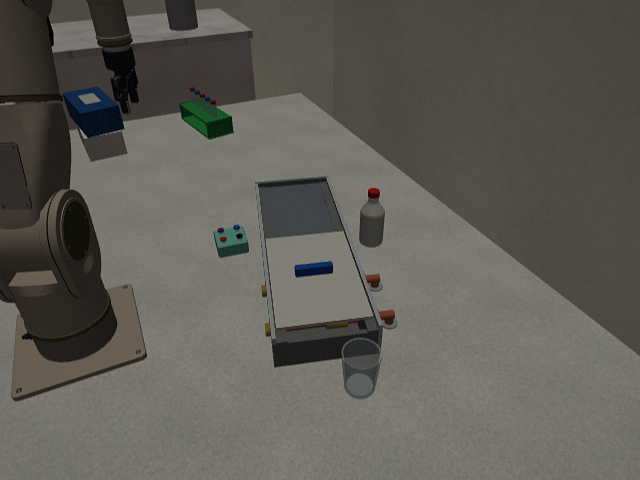

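The top view shows the box with its +y end at left (corners about (146,185), (122,293), (445,334), (453,226)). The cover spans columns 270–438 and the blue ridge is at about (356,265). The bottle is at (266,165), the glass at (487,260) and the rack at (220,350). The side view agrees, with the arm parked far off at +y.

```bash
cat > h.py <<'E'
import numpy as np, cv2
from workcell import *
def ray(c,uv,z):
    E=c["extrinsics"]; R,t=E[:3,:3],E[:3,3]; o=-R.T@t
    d=R.T@np.array([(uv[0]-c["cx"])/c["fx"],(uv[1]-c["cy"])/c["fy"],1.])
    return (o+d*(z-o[2])/d[2])
def big(m):
    k,_=cv2.findContours(m.astype(np.uint8),cv2.RETR_EXTERNAL,cv2.CHAIN_APPROX_NONE); return max(k,key=cv2.contourArea)
def rect(c,m,z):
    k=big(m); p=np.array([ray(c,q[0],z)[:2] for q in k],np.float32)*1000
    return cv2.minAreaRect(p),p
E
python3 - <<'E'
from h import *
np.set_printoptions(precision=4,suppress=True)
c=camera("top"); f=c["frame"].astype(int); r,g,b=f[...,0],f[...,1],f[...,2]
print("ridge top",rect(c,(b>r+50)&(b>g+40)&(np.arange(640)[None]>330)&(np.arange(640)[None]<380)&(np.arange(480)[:,None]<300),.097)[0])
k=(r>125)&(b>110); k[:200]=0;k[340:]=0; k[:,455:]=0
k=cv2.morphologyEx(k.astype(np.uint8),cv2.MORPH_CLOSE,np.ones((25,25)))
R=rect(c,k,.074)[0]; print("cover",R)
P=[ray(c,u,.078)[:2] for u in((146,185),(122,293),(445,334),(453,226))]
print(P,[np.linalg.norm(P[i]-P[(i+1)%4]) for i in range(4)])
print("bottle",ray(c,(270,178),0),ray(c,(263,147),.15),"glass",ray(c,(480,264),0),"rack",ray(c,(220,350),.046))
s=camera("side");f=s["frame"].astype(int); r,g,b=f[...,0],f[...,1],f[...,2]
m=(b>r+50)&(b>g+40); m[:250]=0; m[290:]=0; m[:,:280]=0
print("side ridge",rect(s,m,.097)[0])
print("crn side",[ray(s,u,.078) for u in((256,181),(327,178))])
E
```

```text
Traceback (most recent call last):
  File "h.py", line 10, in rect
    k=big(m); p=np.array([ray(c,q[0],z)[:2] for q in k],np.float32)*1000
  File "h.py", line 8, in big
    k,_=cv2.findContours(m.astype(np.uint8),cv2.RETR_EXTERNAL,cv2.CHAIN_APPROX_NONE); return max(k,key=cv2.contourArea)
                                                                                             ~~~^^^^^^^^^^^^^^^^^^^^^^^
ValueError: max() iterable argument is empty
```

Run:
```python
from h import *
np.set_printoptions(precision=4,suppress=True)
c=camera("top"); f=c["frame"].astype(int); r,g,b=f[...,0],f[...,1],f[...,2]
print(f[265,356],f[250,300],f[250,420],f[240,200],f[300,250])
m=(b>1.6*r)&(b>1.5*g)&(b>40); m[:,:330]=0; m[:,380:]=0; m[300:]=0
print("ridge top",rect(c,m,.097)[0])
k=(r>f[250,420,0]-20)&(r>b+8); k[:200]=0;k[335:]=0; k[:,442:]=0
k=cv2.morphologyEx(k.astype(np.uint8),cv2.MORPH_OPEN,np.ones((5,5)))
print("cover",rect(c,k,.074)[0])
P=[ray(c,u,.078)[:2] for u in((146,185),(122,293),(445,334),(453,226))]
print(P,[np.linalg.norm(P[i]-P[(i+1)%4]) for i in range(4)])
print("bottle",ray(c,(270,178),0),ray(c,(263,147),.15),"glass",ray(c,(480,264),0),"rack",ray(c,(220,350),.046))
s=camera("side");f=s["frame"].astype(int); r,g,b=f[...,0],f[...,1],f[...,2]
m=(b>1.6*r)&(b>1.5*g)&(b>40); m[:250]=0; m[290:]=0; m[:,:280]=0
print("side ridge",rect(s,m,.097)[0])
```

```text
[31 49 88] [119 123 109] [119 120 105] [47 52 55] [64 66 60]
ridge top ((472.54998779296875, -101.21060180664062), (14.358346939086914, 77.11622619628906), 74.45042419433594)
cover ((473.5837707519531, -102.48822021484375), (282.759521484375, 183.37147521972656), 74.44265747070312)
[array([0.6752, 0.2548]), array([0.4832, 0.3128]), array([ 0.3321, -0.2372]), array([ 0.5187, -0.2887])] [np.float64(0.20061324631707575), np.float64(0.5704310871007442), np.float64(0.19360488527323252), np.float64(0.56562310509024)]
bottle [0.6817 0.03   0.    ] [0.6892 0.0297 0.15  ] glass [ 0.4516 -0.3496  0.    ] rack [0.3611 0.1578 0.046 ]
side ridge ((467.32977294921875, -116.49026489257812), (35.40101623535156, 79.8330307006836), 74.17338562011719)
```

Box yaw is about -0.272 rad, so its +y direction is (0.268, 0.963). The ridge top is at about (0.4726, -0.1012). I'll shut the gripper and go high to behind the ridge, at about (0.462, -0.138).

```bash
python3 -m inch '[{"slide":[0.02,-0.035,0],"yaw":0.02},{"slide":[0.04,-0.07,0],"yaw":0.04},{"slide":[0.06,-0.10,0],"yaw":0.06},{"slide":[0.08,-0.135,0],"yaw":0.08},{"slide":[0.10,-0.17,0],"yaw":0.1},{"slide":[0.12,-0.20,0],"yaw":0.1},{"slide":[0.14,-0.235,0],"yaw":0.1},{"slide":[0.16,-0.27,0],"yaw":0.1},{"slide":[0.17,-0.31,0],"yaw":0.1},{"slide":[0.18,-0.35,0],"yaw":0.1},{"slide":[0.185,-0.39,0],"yaw":0.1},{"slide":[0.19,-0.43,0],"yaw":0.1},{"slide":[0.195,-0.47,0],"yaw":0.1},{"slide":[0.20,-0.51,0],"yaw":0.1},{"slide":[0.21,-0.55,0],"yaw":0.1},{"slide":[0.22,-0.59,0],"yaw":0.1},{"slide":[0.225,-0.63,0],"yaw":0.1},{"slide":[0.23,-0.67,0],"yaw":0.1},{"slide":[0.235,-0.70,0],"yaw":0.1},{"slide":[0.235,-0.72,0],"yaw":0.1}]' 255 40
python3 -m inch '[{"slide":[0,0,-0.03],"yaw":0},{"slide":[0,0,-0.06],"yaw":0},{"slide":[0,0,-0.09],"yaw":0},{"slide":[0,0,-0.11],"yaw":0},{"slide":[0,0,-0.11],"yaw":0},{"slide":[0,0,-0.11],"yaw":0}]'
python3 - <<'E'
from h import *
for n in("side",):
    c=camera(n); cv2.imwrite("pics/a.png",cv2.resize(c["frame"][150:390,180:500,::-1],(800,600)))
E
```

```text
clock: 1.92
position: [0.462, -0.1413, 0.2426]
ee_rot: [0.137, 0.991, -0.0, 0.0]
ft_force: [1.1, 0.9, -0.5]
grip_width: -0.003
grasp_force: 0.0
clock: 2.42
position: [0.4616, -0.1378, 0.1322]
ee_rot: [0.136, 0.991, -0.0, -0.001]
ft_force: [0.5, -0.4, 0.6]
grip_width: -0.001
grasp_force: 0.0
```

View pics/a.png

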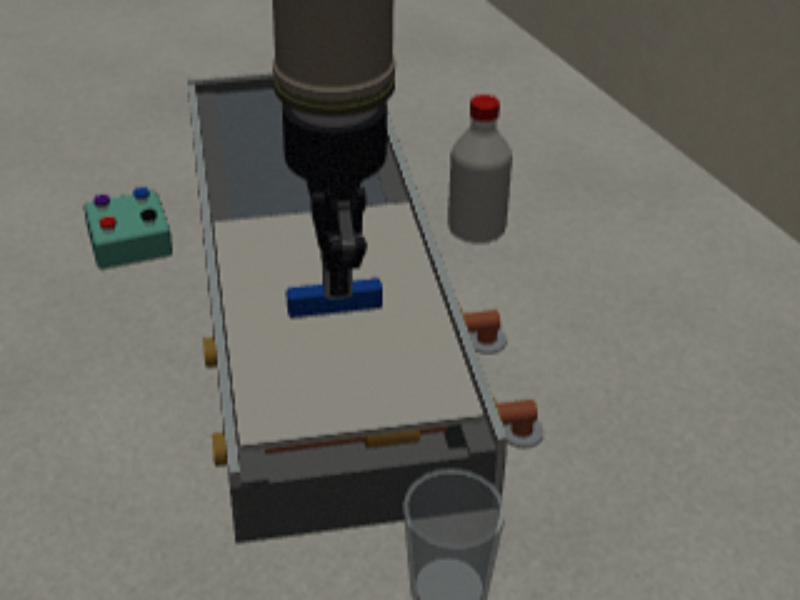

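The closed fingers hang centred just behind the ridge, with tips at about (340,290) in the crop and clear of everything. I'll lower and push along (0.268, 0.963).

```bash
python3 -m inch '[{"slide":[0,0,-0.02],"yaw":0},{"slide":[0,0,-0.035],"yaw":0},{"slide":[0,0,-0.04],"yaw":0},{"slide":[0,0,-0.04],"yaw":0},{"slide":[0.0013,0.0048,-0.04],"yaw":0},{"slide":[0.0027,0.0096,-0.04],"yaw":0},{"slide":[0.004,0.0144,-0.04],"yaw":0},{"slide":[0.0054,0.0193,-0.04],"yaw":0},{"slide":[0.0067,0.0241,-0.04],"yaw":0},{"slide":[0.008,0.0289,-0.04],"yaw":0},{"slide":[0.0107,0.0385,-0.04],"yaw":0}]'
python3 -m inch '[{"slide":[0.0027,0.0096,0],"yaw":0},{"slide":[0.0054,0.0193,0],"yaw":0},{"slide":[0.008,0.0289,0],"yaw":0},{"slide":[0.0107,0.0385,0],"yaw":0},{"slide":[0.0134,0.0482,0],"yaw":0},{"slide":[0.0161,0.0578,0],"yaw":0},{"slide":[0.0188,0.0674,0],"yaw":0},{"slide":[0.0214,0.077,0],"yaw":0},{"slide":[0.0241,0.0867,0],"yaw":0},{"slide":[0.0268,0.0963,0],"yaw":0}]'
python3 - <<'E'
from h import *
c=camera("top"); cv2.imwrite("pics/b.png",c["frame"][:,:,::-1])
E
```

```text
clock: 3.38
position: [0.4732, -0.1009, 0.0934]
ee_rot: [0.137, 0.991, -0.001, 0.001]
ft_force: [-1.2, -7.2, 4.8]
grip_width: 0.003
grasp_force: 3.5
clock: 4.22
position: [0.5002, -0.0036, 0.0933]
ee_rot: [0.136, 0.991, -0.001, 0.001]
ft_force: [-1.3, -7.3, 6.2]
grip_width: -0.0
grasp_force: 4.0
```

View pics/b.png

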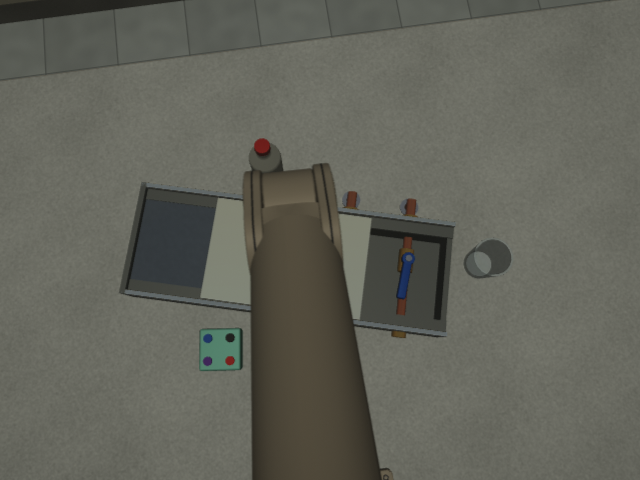

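The cover slides straight: its -y edge went from column 438 to 368, and the blue valve shows at (405,258), so red is at box y -100. The push takes a steady 7 N, so I continue.

```bash
python3 -m inch '[{"slide":[0.0027,0.0096,0],"yaw":0},{"slide":[0.0054,0.0193,0],"yaw":0},{"slide":[0.008,0.0289,0],"yaw":0},{"slide":[0.0107,0.0385,0],"yaw":0},{"slide":[0.0134,0.0482,0],"yaw":0},{"slide":[0.0161,0.0578,0],"yaw":0},{"slide":[0.0188,0.0674,0],"yaw":0},{"slide":[0.0214,0.077,0],"yaw":0},{"slide":[0.0241,0.0867,0],"yaw":0},{"slide":[0.0268,0.0963,0],"yaw":0},{"slide":[0.0289,0.104,0],"yaw":0},{"slide":[0.03,0.108,0],"yaw":0}]'
python3 -m inch '[{"slide":[0.0013,0.0048,0],"yaw":0},{"slide":[0.0027,0.0096,0],"yaw":0}]'
```

```text
clock: 5.27
position: [0.53, 0.105, 0.093]
ee_rot: [0.136, 0.991, -0.0, 0.0]
ft_force: [-2.5, -7.2, 6.9]
grip_width: -0.0
grasp_force: 4.0
clock: 5.43
position: [0.5325, 0.1134, 0.093]
ee_rot: [0.136, 0.991, -0.001, 0.0]
ft_force: [-3.0, -6.9, 7.2]
grip_width: -0.001
grasp_force: 4.0
```

```bash
python3 -m inch '[{"slide":[0.0008,0.0029,0],"yaw":0},{"slide":[0.0016,0.0058,0],"yaw":0}]'
```

```text
clock: 5.6
position: [0.5341, 0.1193, 0.093]
ee_rot: [0.136, 0.991, -0.001, 0.0]
ft_force: [-2.1, -8.1, 6.6]
grip_width: -0.0
grasp_force: 4.0
```

```bash
python3 -m inch '[{"slide":[0.0008,0.0029,0],"yaw":0},{"slide":[0.0016,0.0058,0],"yaw":0}]'; python3 -m inch '[{"slide":[0.0008,0.0029,0],"yaw":0},{"slide":[0.0008,0.0029,0],"yaw":0}]'
```

```text
clock: 5.77
position: [0.5355, 0.124, 0.0929]
ee_rot: [0.136, 0.991, -0.001, -0.0]
ft_force: [-7.7, -20.7, 14.4]
grip_width: 0.003
grasp_force: 11.4
clock: 5.93
position: [0.5355, 0.1239, 0.0929]
ee_rot: [0.137, 0.99, -0.003, -0.001]
ft_force: [-10.4, -19.1, 15.7]
grip_width: -0.001
grasp_force: 11.3
```

The cover is at its stop: the force rose to about 23 N and motion ceased. I'll back off, lift and move clear to look.

```bash
python3 -m inch '[{"slide":[-0.004,-0.0145,0],"yaw":0},{"slide":[-0.008,-0.029,0],"yaw":0},{"slide":[-0.008,-0.029,0.035],"yaw":0},{"slide":[-0.008,-0.029,0.07],"yaw":0},{"slide":[-0.008,-0.029,0.10],"yaw":0},{"slide":[-0.02,-0.06,0.13],"yaw":0},{"slide":[-0.03,-0.095,0.14],"yaw":0},{"slide":[-0.04,-0.13,0.14],"yaw":0},{"slide":[-0.05,-0.165,0.14],"yaw":0},{"slide":[-0.06,-0.20,0.14],"yaw":0},{"slide":[-0.07,-0.235,0.14],"yaw":0},{"slide":[-0.08,-0.27,0.14],"yaw":0},{"slide":[-0.09,-0.305,0.14],"yaw":0},{"slide":[-0.10,-0.34,0.14],"yaw":0},{"slide":[-0.11,-0.375,0.14],"yaw":0},{"slide":[-0.12,-0.41,0.14],"yaw":0},{"slide":[-0.125,-0.43,0.14],"yaw":0},{"slide":[-0.125,-0.43,0.14],"yaw":0}]'
python3 - <<'E'
from h import *
c=camera("top"); f=c["frame"]; cv2.imwrite("pics/c.png",f[:,:,::-1])
cv2.imwrite("pics/c2.png",cv2.resize(f[190:350,250:460,::-1],(788,600),interpolation=cv2.INTER_CUBIC))
E
```

```text
clock: 7.43
position: [0.4086, -0.3054, 0.2326]
ee_rot: [0.139, 0.99, -0.0, 0.0]
ft_force: [-1.0, 0.2, -0.3]
grip_width: -0.001
grasp_force: 0.0
```

View pics/c.png

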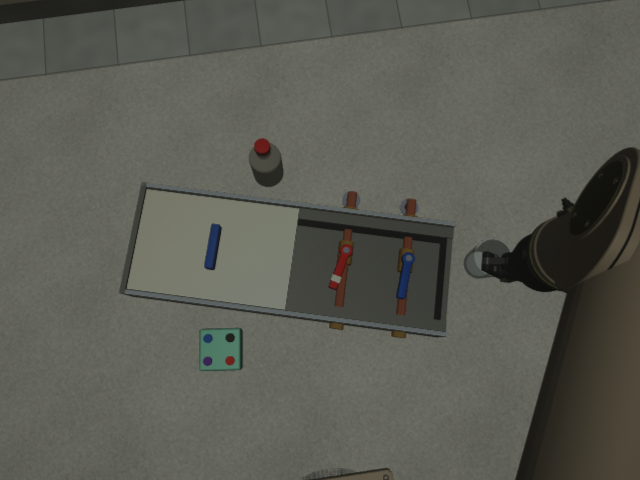

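The cover is fully open against the stop, with the ridge at (213,246). The red handle's axis is at about (346,251) and its tip at about (335,287). The blue handle runs from (408,258) to (402,298). Now I'll measure them.

Run:
```python
from h import *
np.set_printoptions(precision=4,suppress=True)
c=camera("top"); f=c["frame"].astype(int); r,g,b=f[...,0],f[...,1],f[...,2]
m=(b>1.6*r)&(b>1.5*g)&(b>40); w=m.copy(); w[:,:200]=0; w[:,230:]=0; w[300:]=0
R=rect(c,w,.097)[0]; print("ridge",R)
a=np.deg2rad(74.44); Y=np.array([np.cos(a),np.sin(a)]); X=np.array([Y[1],-Y[0]])
bc=np.array(R[0])/1000-.137*Y; print("box",bc,"red axis pred",bc+.03*X-.1*Y)
for n,u in(("axis",(346,251)),("tip",(335,288)),("blueaxis",(408,258)),("bluetip",(402,298))):
    p=ray(c,u,.054)[:2]; print(n,p,"box",X@(p-bc),Y@(p-bc))
```

```text
ridge ((540.82421875, 143.96409606933594), (13.947021484375, 76.85957336425781), 74.23088073730469)
box [0.5041 0.012 ] red axis pred [ 0.5062 -0.0924]
axis [ 0.5049 -0.0922] box 0.028792020549393345 -0.10018160892954611
tip [ 0.4406 -0.0619] box -0.041367543348676546 -0.08820122575326036
blueaxis [ 0.4759 -0.2027] box 0.030399503722351246 -0.21438459923597825
bluetip [ 0.4055 -0.1789] box -0.04381355420455057 -0.21030517335303242
```

Run:
```python
from h import *
np.set_printoptions(precision=4,suppress=True)
a=np.deg2rad(74.44); Y=np.array([np.cos(a),np.sin(a)]); X=np.array([Y[1],-Y[0]]); A=np.array([.506,-.0922])
S=A-.048*X-.045*Y; o=get_obs()["position"]; print("to start",S-o[:2],"dz",.051-o[2])
for t in np.arange(.1,1.66,.1):
    s,k=np.sin(t),np.cos(t); d=.008+.011*s+.0145*k
    p=A+.048*(-k*X+s*Y)-d*(s*X+k*Y); print(round(t,2),p-S)
```

```text
to start [0.0371 0.1786] dz -0.18122159047080252
0.1 [0.005 0.026]
0.2 [0.0045 0.0305]
0.3 [0.0044 0.0353]
0.4 [0.0048 0.0403]
0.5 [0.0058 0.0453]
0.6 [0.0074 0.0504]
0.7 [0.0096 0.0553]
0.8 [0.0125 0.0602]
0.9 [0.016  0.0647]
1.0 [0.0202 0.0689]
1.1 [0.0249 0.0727]
1.2 [0.0302 0.0759]
1.3 [0.0359 0.0785]
1.4 [0.0419 0.0804]
1.5 [0.0483 0.0815]
1.6 [0.0548 0.0818]
```

Move above the start point and descend partway; the fine check comes before the final descent.

```bash
python3 -m inch '[{"slide":[0.007,0.035,0],"yaw":0},{"slide":[0.014,0.07,0],"yaw":0},{"slide":[0.022,0.105,0],"yaw":0},{"slide":[0.03,0.14,0],"yaw":0},{"slide":[0.035,0.165,0],"yaw":0},{"slide":[0.037,0.1785,0],"yaw":0},{"slide":[0.037,0.1785,-0.03],"yaw":0},{"slide":[0.037,0.1785,-0.06],"yaw":0},{"slide":[0.037,0.1785,-0.09],"yaw":0},{"slide":[0.037,0.1785,-0.115],"yaw":0},{"slide":[0.037,0.1785,-0.125],"yaw":0},{"slide":[0.037,0.1785,-0.125],"yaw":0},{"slide":[0.037,0.1785,-0.125],"yaw":0}]'
python3 - <<'E'
from h import *
c=camera("side"); cv2.imwrite("pics/d.png",cv2.resize(c["frame"][220:370,220:420,::-1],(800,600),interpolation=cv2.INTER_CUBIC))
E
```

```text
clock: 8.62
position: [0.4486, -0.1218, 0.108]
ee_rot: [0.135, 0.991, 0.0, 0.0]
ft_force: [-0.6, -0.9, 0.1]
grip_width: -0.004
grasp_force: 0.0
```

View pics/d.png

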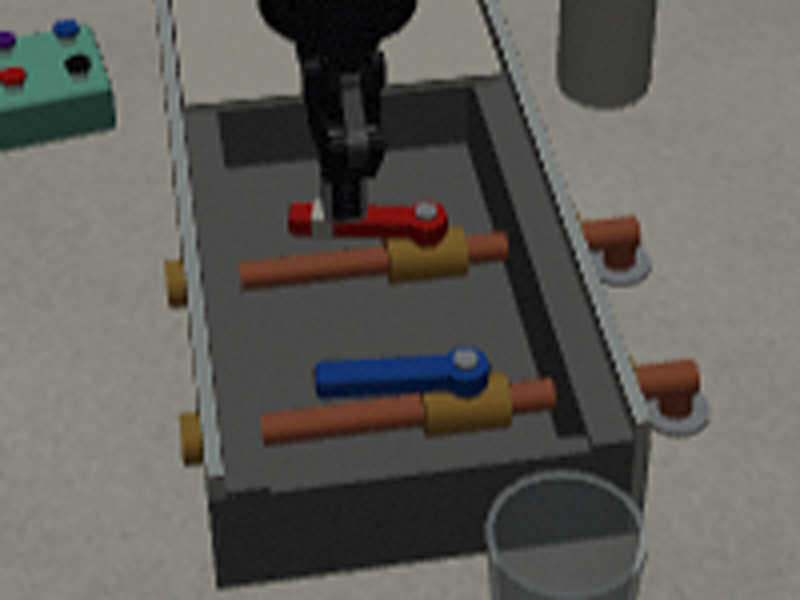

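The finger tips at crop (345,215), z 0.097, hang on the near (-y) side of the red handle once height parallax is allowed for. The space below them is free, and blue at (400,370) is well clear. Descend, then push along the arc.

```bash
python3 -m inch '[{"slide":[0,0,-0.02],"yaw":0},{"slide":[0,0,-0.04],"yaw":0},{"slide":[0,0,-0.052],"yaw":0},{"slide":[0,0,-0.057],"yaw":0},{"slide":[0,0,-0.057],"yaw":0},{"slide":[0,0,-0.057],"yaw":0}]'
python3 -m inch '[{"slide":[0.001,0.01,0],"yaw":0},{"slide":[0.002,0.018,0],"yaw":0},{"slide":[0.003,0.026,0],"yaw":0},{"slide":[0.0045,0.0305,0],"yaw":0},{"slide":[0.0044,0.0353,0],"yaw":0},{"slide":[0.0048,0.0403,0],"yaw":0},{"slide":[0.0058,0.0453,0],"yaw":0}]'
```

```text
clock: 9.17
position: [0.4491, -0.1223, 0.0515]
ee_rot: [0.135, 0.991, 0.0, 0.001]
ft_force: [0.6, 0.3, 0.3]
grip_width: -0.003
grasp_force: 0.0
clock: 9.75
position: [0.4541, -0.0771, 0.0505]
ee_rot: [0.136, 0.991, -0.0, 0.0]
ft_force: [-0.0, -4.0, 0.2]
grip_width: -0.0
grasp_force: 1.2
```

Contact at about 4 N, as expected. Continue along the arc, relative to the pose at θ=0.5.

```bash
python3 -m inch '[{"slide":[0.0016,0.0051,0],"yaw":0},{"slide":[0.0038,0.01,0],"yaw":0},{"slide":[0.0067,0.0149,0],"yaw":0},{"slide":[0.0102,0.0194,0],"yaw":0},{"slide":[0.0144,0.0236,0],"yaw":0},{"slide":[0.0191,0.0274,0],"yaw":0},{"slide":[0.0244,0.0306,0],"yaw":0},{"slide":[0.0301,0.0332,0],"yaw":0},{"slide":[0.0361,0.0351,0],"yaw":0}]'
python3 -m inch '[{"slide":[0.003,0.0005,0],"yaw":0},{"slide":[0.006,0.001,0],"yaw":0},{"slide":[0.006,0.001,0],"yaw":0}]'
```

```text
clock: 10.5
position: [0.4905, -0.0415, 0.0501]
ee_rot: [0.135, 0.991, 0.0, -0.0]
ft_force: [-2.5, -2.1, -0.6]
grip_width: 0.0
grasp_force: 1.2
clock: 10.75
position: [0.4967, -0.0407, 0.0503]
ee_rot: [0.135, 0.991, 0.0, 0.0]
ft_force: [-0.2, -0.7, -0.8]
grip_width: 0.004
grasp_force: 0.0
```

```bash
python3 -m inch '[{"slide":[0.002,-0.0005,0],"yaw":0},{"slide":[0.004,-0.001,0],"yaw":0},{"slide":[0.004,-0.001,0],"yaw":0}]'; python3 -m inch '[{"slide":[0.002,-0.0005,0],"yaw":0},{"slide":[0.003,-0.0008,0],"yaw":0},{"slide":[0.003,-0.0008,0],"yaw":0}]'
```

```text
clock: 11.0
position: [0.5005, -0.0414, 0.0504]
ee_rot: [0.135, 0.991, 0.0, 0.0]
ft_force: [-1.0, 1.2, 0.2]
grip_width: -0.001
grasp_force: 0.7
clock: 11.25
position: [0.5029, -0.0423, 0.0503]
ee_rot: [0.135, 0.991, 0.0, -0.001]
ft_force: [-4.2, 4.2, 2.9]
grip_width: 0.005
grasp_force: 2.5
```

```bash
python3 -m inch '[{"slide":[0.0015,-0.0004,0],"yaw":0},{"slide":[0.003,-0.0008,0],"yaw":0},{"slide":[0.003,-0.0008,0],"yaw":0}]'
```

```text
clock: 11.5
position: [0.5033, -0.0423, 0.0499]
ee_rot: [0.135, 0.991, 0.001, -0.004]
ft_force: [-18.1, 7.9, 15.8]
grip_width: -0.002
grasp_force: 9.9
```

The stop is reached: force rises to about 20 N without motion. Back off, lift, move clear and check.

```bash
python3 -m inch '[{"slide":[-0.01,0.0027,0],"yaw":0},{"slide":[-0.025,0.0065,0],"yaw":0},{"slide":[-0.025,0.0065,0.03],"yaw":0},{"slide":[-0.025,0.0065,0.06],"yaw":0},{"slide":[-0.025,0.0065,0.095],"yaw":0},{"slide":[-0.025,0.0065,0.13],"yaw":0},{"slide":[-0.025,0.0065,0.165],"yaw":0},{"slide":[-0.03,-0.03,0.18],"yaw":0},{"slide":[-0.035,-0.065,0.18],"yaw":0},{"slide":[-0.045,-0.1,0.18],"yaw":0},{"slide":[-0.055,-0.135,0.18],"yaw":0},{"slide":[-0.065,-0.17,0.18],"yaw":0},{"slide":[-0.075,-0.205,0.18],"yaw":0},{"slide":[-0.085,-0.24,0.18],"yaw":0},{"slide":[-0.09,-0.26,0.18],"yaw":0},{"slide":[-0.09,-0.26,0.18],"yaw":0},{"slide":[-0.09,-0.26,0.18],"yaw":0},{"slide":[-0.09,-0.26,0.18],"yaw":0}]'
python3 - <<'E'
from h import *
c=camera("top"); f=c["frame"]; cv2.imwrite("pics/e.png",f[:,:,::-1])
i=f.astype(int); r,g,b=i[...,0],i[...,1],i[...,2]
m=(r>2.5*g)&(r>2.5*b)&(r>60); m[:220]=0;m[310:]=0;m[:,:290]=0;m[:,380:]=0
print(rect(c,m,.054)[0],"box y axis 74.4")
E
```

```text
clock: 13.0
position: [0.4165, -0.3033, 0.2304]
ee_rot: [0.135, 0.991, -0.0, 0.0]
ft_force: [0.4, 0.3, -0.1]
grip_width: -0.002
grasp_force: 0.0
((513.6465454101562, -74.86775207519531), (59.36355972290039, 22.276596069335938), 68.19348907470703) box y axis 74.4
```

View pics/e.png

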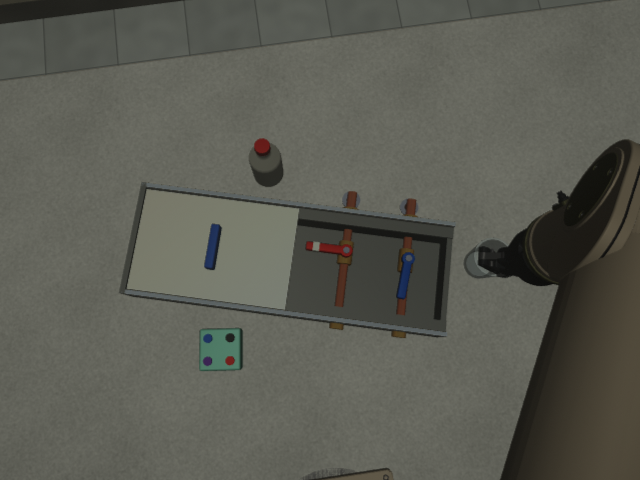

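The red handle now runs from (346,250) to (307,245). Its slope of 0.128 matches the box lip's 0.134, so it is parallel to the box's +y and fully shut. The cover, blue handle, rack, bottle and glass are where they should be.

```bash
python3 -c "
from workcell import *
print(hand_in())"
```

```text
the job is handed in; nothing more can be done
None
```

I slid the cover to its stop and pushed the red handle a quarter turn clockwise to its stop; the last camera picture shows the blue handle, rack, bottle and glass where they were, and the job is handed in (no verdict was returned).

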